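# Open the dust cover and hold a maple flask down in the sprung ring cradle

### The arm

A 6-joint arm with a two-finger parallel gripper is mounted at the origin on the work surface. World frame = base frame: x ahead of the robot, y to its left, z up, the work surface at z = 0. Lengths are in m, angles in rad, forces in N, time in s.
With the tool pointing down it reaches from about 0.35 to 0.775 m from the base axis. Payload 7.3 kg.
Tool frame: the origin (TCP) lies at the very end of the fingers, on their centre line; the grasp point (between the pads) lies grip_point_offset behind it (grip_point_offset is the distance from the TCP to the grasp point, in m); z points along the fingers, y is the direction in which the jaws open and shut (so a half turn about z gives the same grasp; the last joint's range is limited). The gripper opens to 92 mm and grips with 3 to 60 N. Pads are 19 mm wide; open, the fingers measure 130 mm over their backs; the gripper's body (75 mm by 190 mm) begins 47 mm behind the grasp point.
Start: joints at [1.193, 0.342, 1.524, -0, 1.275, -0.146], TCP at [0.121, 0.511, 0.227] pointing down, gripper open.
Joint ranges: [-2.53, 2.53], [-0.77, 2.02], [0.04, 2.7], [-1, 4.14], [0.28, 2.66], [-3.11, 3.11]. Speed limits (rad/s): [2.57, 2.57, 3.14, 3.14, 3.14, 3.14].

### API

Orientations are given as [roll, pitch, yaw] about the fixed x, y, z axes, in that order (R = Rz(yaw) Ry(pitch) Rx(roll)).
In Python, from cell import * gives the robot as it stands.
- The arm moves only by the shell command python3 -m inch 'ROWS' [OPENING] [FORCE]. ROWS is JSON, a list that holds one entry, the list of rows, each a list of 4 numbers: the shift along the tool's x, y, z in mm, then the turn about the tool's z in rad. In form: [[[x, y, z, roll], ...]]. A call has 1 to 10 rows; each row shifts and turns the commanded pose from where the row before left it, along the tool's axes as they then stand; what a row does not reach is not made up. A row lasts 1/8 s, in which the tool goes at most 62.5 mm and 10.7 degrees, less where a joint would pass 70% of its speed; a pose out of reach is approached as far as the arm can. A call with a gripper value outside its range is refused whole. OPENING is the closure, from -1 (fully open) to 1 (shut), set as the call begins (- or left out, the last holds). The fingers move at their own pace and stop on an object; FORCE is the grip in N (left out, the last holds). Time passes only in rows, so rows that do not move let the fingers close. It gives the time, the measured TCP pose, the force and the opening at its end, in the units of the state.
- observe(): the state, without advancing time (a new reading comes with each control period).
- read_camera(name): name is "scene" or "top"; returns a dict with "img" (384x512x3 uint8, blue, green, red), "fx", "fy", "cx", "cy" (pixels), "eye" and "rotation" of the camera in the world. Camera axes: x right, y down, z forward; pixel columns grow to the right and rows downward; lengths in m; the calibration is good to about 2 mm. A picture is of the moment at which its call begins. There is no depth.
- hand_in(): hands the job in, once; it reports no verdict.
Trained networks look in the newest picture that a camera, given by its name, has taken for a name from the list of things; names that differ only in an ending like _2 or _b are one class to them, and where a whole thing is asked for, a point or a joint stands for the part that bears it (a point fixed in the world has none). Each returns a list of dicts, best first, with "conf" (0 to 1); they miss things now and then, are a little off and sometimes report something else, mostly with a low value. They report only what shows in the picture. A call takes as long as a camera call. They do not tell look-alikes from the thing itself.
- boxes_of(camera, label): "at" ([row, column] in pixels, amid what is visible of it).
- place_of(camera, label): "at" ([row, column] in pixels: a listed point, or the origin of a listed thing).
The state is a dict: "time": time; "qpos": joint angles; "qvel": joint speeds; "joint_efforts": joint torques, N m; "tool_pos": TCP position; "tool_rot": TCP orientation; "contact_force": force on the tool from outside, world axes, zero at the start; "torque": the same for the moment, N m; "opening": finger opening in m.
Only numpy, scipy, OpenCV 4.12 (cv2) and the standard library are available. Lean on these libraries where they do the work, as an engineer would, in place of code of your own. Each camera call takes 0.05 s, during which the arm holds its last target. There are 200 camera calls.

### The job

Crank the black handwheel one full turn counter-clockwise (seen from above) by its red handle, so that the blue dust cover slides off the brass ring; do not push the cover itself. Then pick up the round maple flask, set it upright in the sprung brass ring and press it straight down until the ring is at the bottom of its travel, flush with the dark housing. Finish while still holding the flask pressed down there, never let it tip over, and leave the yellow feeler block, the maple drawer and the steel angle block where they are.

Things in the scene. Friction and masses are not known exactly. Their poses are not given: they have to be found in the camera images.
- jig: fixed aluminium jig plate 270 x 280 x 12 mm that carries the whole fixture; origin on the bench, 20 mm nearer the robot than the plate's middle; z up. In its frame: ring cradle at x 0, y -70 mm; handwheel axis at x 0, y +70 mm; the cover slides to +x; two upright guide rails for the cover, 66 mm high, stand 52 mm to either side of the ring centre along x; a red toggle clamp (not used, under 75 mm high) stands at about x +125, y +95 mm
- wheel (a joint): turn of the handwheel in rad, 0 at the start (cover shut), grows counter-clockwise seen from above, stop at 6.45; a full turn is 6.28. Friction keeps it where it is left; about 2.5 N at the handle turns it. A rack drives the cover 15 mm per rad
- wheel_hub (a point): centre of the top of the handwheel's hub, 97 mm above the bench; the wheel is a black horizontal disc of 110 mm diameter, its upper face 92 mm above the bench, vertical axis
- handle_mid (a point): point on the axis of the red upright handle of the handwheel, 115 mm above the bench; the handle is a round bar of 20 mm diameter, from 94 to 137 mm above the bench, 45 mm from the wheel's axis, and spins freely about its own axis, so it can be pinched from above and led round without turning the gripper. At the start it is on the jig's -x side of the wheel
- cover: blue sliding dust cover, 96 mm (x) x 112 mm (y) x 4 mm, top face 72 mm above the bench; origin at the middle of the main panel's underside. Shut, it lies over the ring; a full turn of the wheel moves it 94 mm along the jig's +x. It must move by the wheel only, not be pushed by the robot
- ring (a joint): how far the brass ring is pressed down, m: 0 at rest, 0.016 at the bottom stop. Spring: about 3 N to start it, 12.6 N at the bottom; it springs back up if let go
- ring_top (a point): centre of the upper face of the brass ring (moves with it), 62 mm above the bench at rest and 46 mm when pressed to the bottom, flush with the rim of the dark round housing (94 mm outer diameter). The ring is 76 mm outside, 50 mm bore, 8 mm thick; open below the bore
- flask: loose round-bodied maple flask, about 0.12 kg, standing upright on the bench; origin at the centre of its flat foot, z along the neck. Ball-shaped belly of 66 mm diameter with a 36 mm wide flat foot and a dark band round the middle; above it, a straight round neck of 26 mm diameter from about 58 to 104 mm above the foot. Seated in the ring its foot is about 6 mm below the ring's upper face
- flask_belly (a point): centre of the flask's ball-shaped belly, 27.7 mm above the foot; seated, about 21.5 mm above the ring's upper face
- feeler: loose yellow plastic block 60 x 40 x 30 mm, leave alone; origin at the centre of its underside. It and the flask may be on either side of the jig
- drawer: loose open maple test drawer 140 x 100 x 50 mm, leave alone; origin at the centre of its underside
- angle: loose steel angle block 75 x 60 x 75 mm, leave alone; origin at the centre of its underside
Mind the look-alikes: they are no part of the job. Leave any pink, purple or turquoise look-alike of the flask alone.

How it is judged:
By the outcome, as a careful person would: the job done as asked, in the order asked, and still so for the second after the job is handed in, while the arm keeps its last pose, push and grip.
It also fails if it takes over 67 s, if anything falls off the work surface, if the arm or the gripper's body presses on something with over 40 N, if the wrist force passes 120 N, or if a joint passes its speed limit or range.

## Working session

There is one attempt and no reset: what is moved stays moved. The work goes in short steps, Python scripts to look and compute and a shell command to move; the robot and the scene stay as the last step left them, time stands still between calls to the robot, and variables do not carry over. Pictures are saved under pics/ and viewed, about 8 in all and at most 12, crops included, and the job is handed in when it is done.

```bash
ls; mkdir -p pics; cat > h.py <<'E'
from cell import *
import numpy as np, cv2
def ray(c,rc):
    d=np.array([(rc[1]-c["cx"])/c["fx"],(rc[0]-c["cy"])/c["fy"],1.0])
    return np.array(c["eye"]),np.array(c["rotation"])@d
def at_z(c,rc,z):
    e,d=ray(c,rc); return e+d*(z-e[2])/d[2]
def proj(c,p):
    q=np.array(c["rotation"]).T@(np.array(p)-np.array(c["eye"])); return q[1]/q[2]*c["fy"]+c["cy"], q[0]/q[2]*c["fx"]+c["cx"]
E
python3 - <<'E'
from h import *
print(observe()); print(grip_point_offset if 'grip_point_offset' in globals() else '')
Z={"wheel_hub":.097,"handle_mid":.115,"cover":.068,"ring_top":.062,"flask":0,"flask_belly":.0277,"feeler":0,"drawer":0,"angle":0,"jig":0}
ims=[]
for n in ("scene","top"):
    c=read_camera(n); ims.append(c["img"]); print(n,c["eye"])
    cv2.imwrite(f"pics/{n}0.png",cv2.resize(c["img"],(800,600),interpolation=cv2.INTER_CUBIC))
    for k,z in Z.items():
        print(k,[(np.round(r["at"],0).tolist(),round(r["conf"],2),np.round(at_z(c,r["at"],z)[:2],3).tolist()) for r in place_of(n,k)[:4]])
E
```

```text
pics
{'time': 0.0, 'qpos': array([ 1.19303071e+00,  3.42722164e-01,  1.52504034e+00, -2.09540058e-05,
        1.27541855e+00, -1.45993824e-01]), 'qvel': array([-0.00045053, -0.00180364,  0.00037758,  0.00085464,  0.00152253,
       -0.00022492]), 'joint_efforts': array([-2.93070188e-04, -4.31248283e+01, -2.44217795e+01,  7.16986391e-02,
        5.60808205e-02, -1.54386389e-04]), 'tool_pos': array([0.12041646, 0.51056644, 0.22603713]), 'tool_rot': array([-3.14001824e+00, -2.11249154e-04,  2.90982681e+00]), 'contact_force': array([-0.49545179,  0.00076235,  0.34782701]), 'torque': array([-0.03194285,  0.02139012,  0.00478801]), 'opening': 0.09183339778804137}
0.0188
scene [0.94742732 0.71898408 1.08634766]Traceback (most recent call last):
  File "<stdin>", line 9, in <module>
  File "h.py", line 7, in at_z
    e,d=ray(c,rc); return e+d*(z-e[2])/d[2]
                                       ~^^^
IndexError: invalid index to scalar variable.
```

```bash
python3 - <<'E'
s=open('h.py').read()
s=s.replace('import numpy as np, cv2','import numpy as np, cv2\nfrom scipy.spatial.transform import Rotation\nRm=lambda c: Rotation.from_euler("xyz",c["rotation"]).as_matrix()').replace('np.array(c["rotation"])','Rm(c)')
open('h.py','w').write(s)
E
python3 - <<'E'
from h import *
Z={"wheel_hub":.097,"handle_mid":.115,"cover":.068,"ring_top":.062,"flask":0,"flask_belly":.0277,"feeler":0,"drawer":0,"angle":0,"jig":0}
for n in ("scene","top"):
    c=read_camera(n); print(n,c["eye"],c["rotation"],c["fx"])
    cv2.imwrite(f"pics/{n}0.png",cv2.resize(c["img"],(800,600),interpolation=cv2.INTER_CUBIC))
    for k,z in Z.items():
        print(k,[(np.round(r["at"],0).tolist(),round(r["conf"],2),np.round(at_z(c,r["at"],z)[:2],3).tolist()) for r in place_of(n,k)[:4]])
E
```

```text
scene [0.94742732 0.71898408 1.08634766] [-2.41907982e+00 -2.10470238e-03  2.61224087e+00] 475.19066603511317
wheel_hub [([215.0, 258.0], 0.58, [0.545, 0.046])]
handle_mid [([205.0, 274.0], 0.66, [0.499, 0.05])]
cover [([192.0, 232.0], 0.66, [0.553, -0.084])]
ring_top []
flask [([130.0, 207.0], 0.91, [0.467, -0.432]), ([143.0, 242.0], 0.86, [0.394, -0.313]), ([172.0, 188.0], 0.72, [0.607, -0.279]), ([156.0, 212.0], 0.62, [0.512, -0.305])]
flask_belly [([146.0, 216.0], 0.96, [0.488, -0.317]), ([161.0, 186.0], 0.86, [0.602, -0.303]), ([124.0, 204.0], 0.69, [0.476, -0.433]), ([132.0, 246.0], 0.6, [0.37, -0.326])]
feeler [([323.0, 341.0], 0.64, [0.5, 0.372])]
drawer [([152.0, 162.0], 0.65, [0.644, -0.407])]
angle [([341.0, 286.0], 0.75, [0.642, 0.341])]
jig [([218.0, 246.0], 0.64, [0.541, -0.029])]
top [0.33570024 0.00305636 1.246354  ] [-2.99383072e+00  1.43781540e-03 -1.57822235e+00] 473.1346936248515
wheel_hub [([177.0, 236.0], 0.56, [0.541, 0.058])]
handle_mid [([195.0, 242.0], 0.62, [0.494, 0.045]), ([148.0, 410.0], 0.22, [0.608, -0.369])]
cover [([173.0, 295.0], 0.83, [0.557, -0.089])]
ring_top []
flask [([243.0, 374.0], 0.96, [0.381, -0.297]), ([201.0, 376.0], 0.94, [0.492, -0.309]), ([159.0, 360.0], 0.8, [0.605, -0.271]), ([205.0, 421.0], 0.61, [0.48, -0.428])]
flask_belly [([237.0, 381.0], 0.96, [0.395, -0.309]), ([157.0, 366.0], 0.82, [0.606, -0.279]), ([198.0, 378.0], 0.62, [0.496, -0.308]), ([206.0, 423.0], 0.56, [0.476, -0.423])]
feeler [([146.0, 409.0], 0.73, [0.642, -0.403]), ([199.0, 122.0], 0.71, [0.502, 0.366]), ([199.0, 382.0], 0.62, [0.498, -0.326])]
drawer [([147.0, 410.0], 0.55, [0.638, -0.407])]
angle [([146.0, 134.0], 0.64, [0.646, 0.339])]
jig []
```

View pics/scene0.png

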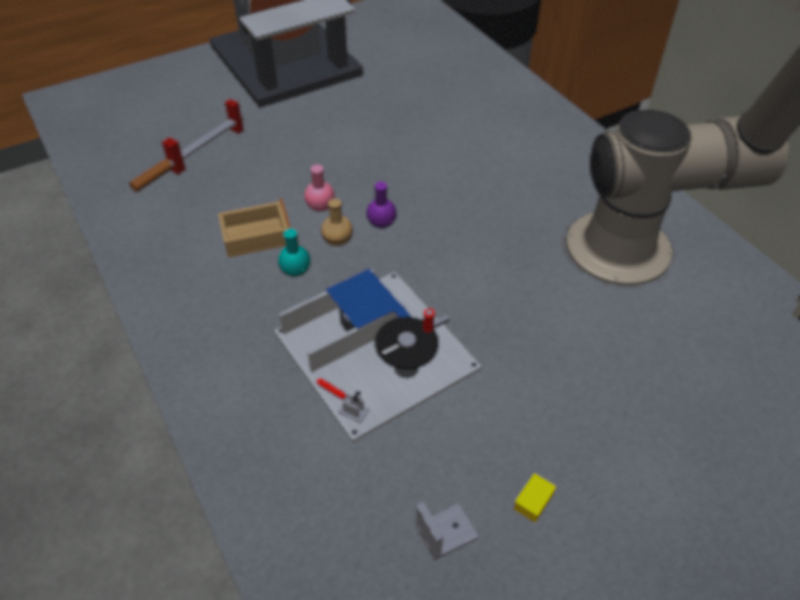

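View pics/top0.png

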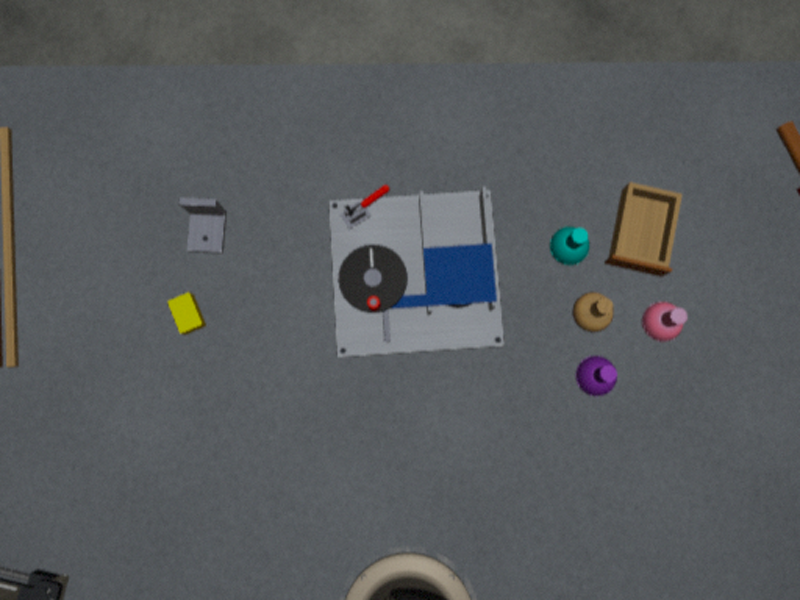

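Scene: maple flask at about (335,228) in scene and (594,312) in top, among three coloured look-alikes. The red handle is at (373,302) in top and the cover is over the ring. Next I refine these geometrically.

```bash
python3 - <<'E'
from h import *
for n in ("top","scene"):
    c=read_camera(n); im=c["img"]; hsv=cv2.cvtColor(im,cv2.COLOR_BGR2HSV); H,S,V=cv2.split(hsv)
    if n=="top":
        pc=[(330,200),(487,190),(503,345),(337,356)]
        P=np.array([at_z(c,(y*.64,x*.64),.012)[:2] for x,y in pc]); print("plate",P.round(4).tolist(), P.mean(0))
        for a,b in((1,0),(2,3)): print("yaw from -y edge", np.degrees(np.arctan2(*(P[b]-P[a])[::-1]))-90)
        for a,b in((3,0),(2,1)): print("yaw x edge", np.degrees(np.arctan2(*(P[b]-P[a])[::-1])))
        m=((H>100)&(H<125)&(S>150)).astype(np.uint8)
        e=cv2.minAreaRect(np.argwhere(m)[:,::-1].astype(np.float32)); print("blue",e)
        dk=((V<55)).astype(np.uint8)
        k,l,s,ct=cv2.connectedComponentsWithStats(dk)
        for i in range(1,k):
            if s[i,4]>300: print("dark",s[i],ct[i],at_z(c,ct[i][::-1],.092)[:2])
    rm=(((H<6)|(H>174))&(S>180)).astype(np.uint8)
    k,l,s,ct=cv2.connectedComponentsWithStats(rm)
    for i in range(1,k):
        if s[i,4]>15: print(n,"red",s[i],ct[i].round(1),at_z(c,ct[i][::-1],.137)[:2],at_z(c,ct[i][::-1],.115)[:2])
    for lab,z in(("flask_belly",.0277),("handle_mid",.115),("wheel_hub",.097),("cover",.068)):
        print(lab,[(np.round(at_z(c,r["at"],z)[:2],4).tolist(),round(r["conf"],2)) for r in place_of(n,lab)])
    y,x=(int(312*.64),int(594*.64)) if n=="top" else (int(225*.64),int(336*.64))
    cr=im[y-40:y+40,x-50:x+50]; 
    y2,x2=(int(280*.64),int(400*.64)) if n=="top" else (int(330*.64),int(390*.64))
    cr2=im[y2-60:y2+60,x2-75:x2+75]
    cv2.imwrite(f"pics/crop_{n}.png",np.hstack([cv2.resize(cr,(400,320)),cv2.resize(cr2,(400,320))]))
    print(n,"crop0",x-50,y-40,"x4; crop2",x2-75,y2-60,"x2.667")
a=cv2.imread("pics/crop_top.png");b=cv2.imread("pics/crop_scene.png");cv2.imwrite("pics/c1.png",cv2.resize(np.vstack([a,b]),(750,600)))
E
```

```text
plate [[0.6918, 0.1296], [0.7075, -0.1412], [0.4395, -0.1615], [0.4232, 0.1159]] [ 0.56548669 -0.01431323]
yaw from -y edge 3.3128105626527855
yaw from -y edge 3.360631951581965
yaw x edge 2.9076136517281044
yaw x edge 4.337255835782548
blue ((213.94085693359375, 322.3790283203125), (175.25738525390625, 364.548828125), 49.920616149902344)
dark [ 217  157   43   43 1143] [238.35345582 177.65616798] [0.54132685 0.05318085]
dark [  0 365  42  19 525] [ 23.1352381  375.53333333] [0.07648706 0.55582472]
dark [237 370  49  14 475] [260.55157895 377.90947368] [0.06726617 0.0020076 ]
top red [231 119  18  14  82] [239.6 125.1] [0.66234857 0.04797848] [0.66882645 0.04886935]
top red [235 189   8  10  38] [238.8 194.1] [0.49368678 0.0502396 ] [0.49681987 0.0511753 ]
flask_belly [([0.3934, -0.3029], 0.96), ([0.6086, -0.2777], 0.8), ([0.4714, -0.4237], 0.8), ([0.4921, -0.3112], 0.74), ([0.4908, -0.3103], 0.59), ([0.508, 0.0546], 0.25)]
handle_mid [([0.4988, 0.0475], 0.57)]
wheel_hub [([0.5404, 0.0561], 0.96)]
cover [([0.5529, -0.0864], 0.8), ([0.6201, 0.3192], 0.37)]
top crop0 330 159 x4; crop2 181 119 x2.667
scene red [145  65   9  19  73] [149.4  72. ] [ 0.56439366 -0.64948657] [ 0.55551731 -0.68119925]
scene red [105  89  12  21 115] [110.8  98.1] [ 0.72565177 -0.57758724] [ 0.72051238 -0.60763373]
scene red [271 202   6  10  45] [273.5 206.8] [0.5118669  0.06952243] [0.50177331 0.05447193]
scene red [204 243  16  11  48] [211.6 248.3] [0.70845853 0.10442765] [0.70292071 0.09018604]
flask_belly [([0.3809, -0.3219], 0.68), ([0.4831, -0.3068], 0.67), ([0.4844, -0.4274], 0.54)]
handle_mid [([0.5017, 0.0609], 0.66)]
wheel_hub [([0.5427, 0.0497], 0.62)]
cover [([0.5558, -0.0861], 0.79)]
scene crop0 165 104 x4; crop2 174 151 x2.667
```

View pics/c1.png

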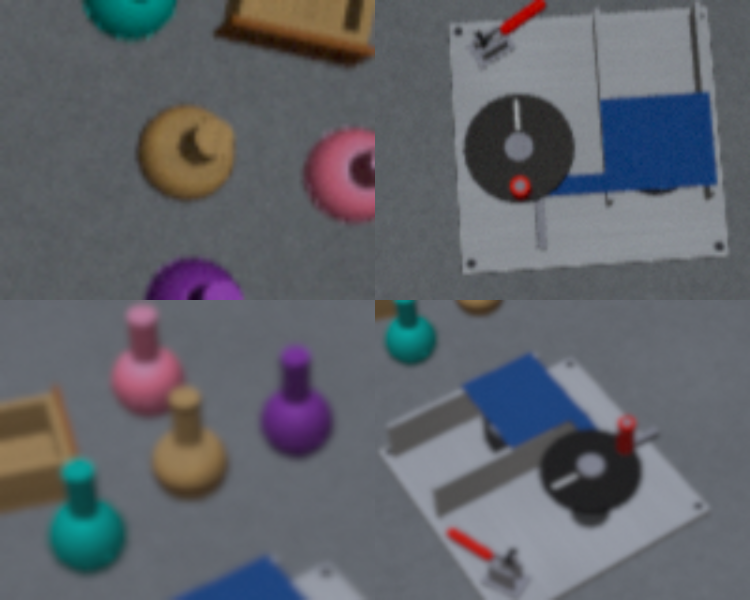

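```bash
python3 -m inch '[[[0,0,0,-0.116],[0,0,0,-0.116]]]' -1; python3 -m inch '[[[-37.5,-46,0,0],[-37.5,-46,0,0],[-37.5,-46,0,0],[-37.5,-46,0,0],[-37.5,-46,0,0],[-37.5,-46,0,0],[-37.5,-46,0,0],[-37.5,-46,0,0],[-37.5,-46,0,0],[-37.5,-46,0,0]]]'
python3 - <<'E'
from h import *
o=observe();print(o["tool_pos"],o["tool_rot"],o["qpos"])
c=read_camera("top");print(at_z(c,(195,387),.104),at_z(c,(199.5,379.9),.0277))
c=read_camera("scene");print(at_z(c,(129.3,214.6),.104))
cv2.imwrite("pics/s1.png",cv2.resize(c["img"][130:310,150:390],(800,600)))
E
```

```text
time: 1.95
tool_pos: [0.1206, 0.511, 0.2267]
tool_rot: [3.141, 0.0, -3.138]
contact_force: [0.2, -0.4, 0.2]
opening: 0.0916
time: 3.2
tool_pos: [0.4968, 0.0493, 0.2269]
tool_rot: [3.141, 0.001, 3.141]
contact_force: [0.3, 0.8, 0.4]
opening: 0.0919
[0.49679721 0.04928254 0.22691319] [3.14130384e+00 6.60423608e-04 3.14140420e+00] [-5.49698831e-02  2.94354492e-01  1.59293053e+00  3.41573468e-04
  1.25366403e+00 -1.62568426e+00]
[ 0.49349267 -0.30955635  0.104     ] [ 0.49237977 -0.31145236  0.0277    ]
[ 0.49089699 -0.31014596  0.104     ]
```

View pics/s1.png

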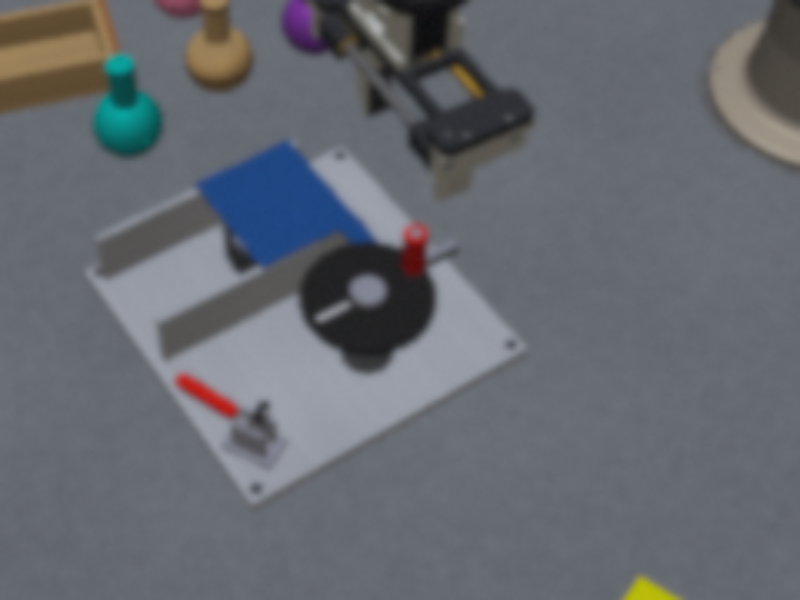

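```bash
python3 -m inch '[[[0,1,31,0],[0,0,31,0],[0,0,31,0],[0,0,30,0],[0,0,0,0]]]'; python3 -m inch '[[[0,0,0,0],[0,0,0,0],[0,0,0,0],[0,0,0,0],[0,0,0,0],[0,0,0,0]]]' 1 12
python3 - <<'E'
from h import *
o=observe();print(o["tool_pos"],o["opening"])
c=read_camera("scene");cv2.imwrite("pics/s2.png",cv2.resize(c["img"][150:270,200:360],(800,600)))
E
```

```text
time: 3.92
tool_pos: [0.4938, 0.0527, 0.1022]
tool_rot: [3.141, -0.005, -3.141]
contact_force: [0.3, -0.1, 0.2]
opening: 0.0916
time: 4.68
tool_pos: [0.4957, 0.052, 0.1037]
tool_rot: [3.142, -0.0, -3.141]
contact_force: [0.0, 0.3, -0.2]
opening: 0.0367
[0.49565073 0.0520426  0.10368926] 0.03665672448258208
```

View pics/s2.png

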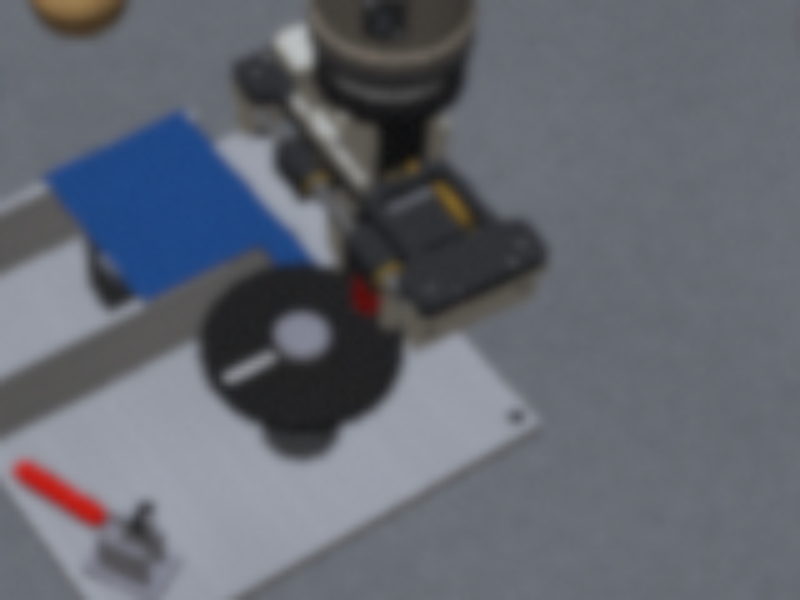

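```bash
python3 -m inch '[[[0,0,0,0],[0,0,0,0],[0,0,0,0],[0,0,0,0]]]' 1 15;  python3 - <<'E'
import numpy as np
y=np.radians(3.4)
# world->tool: tx=-x, ty=+y ; handle at angle pi+y+t about hub, CCW
N=36
t=np.linspace(0,2*np.pi,N+1)+np.pi+y
p=np.c_[-45*np.cos(t),45*np.sin(t)]
print(np.diff(p,axis=0).round(1).tolist())
E
```

```text
time: 5.22
tool_pos: [0.4958, 0.0499, 0.1037]
tool_rot: [-3.138, -0.0, -3.141]
contact_force: [-0.5, -10.9, 0.2]
opening: 0.0197
[[-1.1, -7.8], [-2.5, -7.4], [-3.7, -6.9], [-4.9, -6.1], [-5.9, -5.2], [-6.7, -4.1], [-7.3, -2.9], [-7.7, -1.6], [-7.8, -0.2], [-7.8, 1.1], [-7.4, 2.5], [-6.9, 3.7], [-6.1, 4.9], [-5.2, 5.9], [-4.1, 6.7], [-2.9, 7.3], [-1.6, 7.7], [-0.2, 7.8], [1.1, 7.8], [2.5, 7.4], [3.7, 6.9], [4.9, 6.1], [5.9, 5.2], [6.7, 4.1], [7.3, 2.9], [7.7, 1.6], [7.8, 0.2], [7.8, -1.1], [7.4, -2.5], [6.9, -3.7], [6.1, -4.9], [5.2, -5.9], [4.1, -6.7], [2.9, -7.3], [1.6, -7.7], [0.2, -7.8]]
```

```bash
python3 -m inch '[[[0,-2,0,0],[-1.1,-7.8,0,0],[-2.5,-7.4,0,0],[-3.7,-6.9,0,0],[-4.9,-6.1,0,0],[-5.9,-5.2,0,0],[-6.7,-4.1,0,0],[-7.3,-2.9,0,0],[-7.7,-1.6,0,0],[-7.8,-0.2,0,0]]]' 1 20; python3 - <<'E'
from h import *
c=read_camera("scene");o=observe();print(o["tool_pos"],o["contact_force"])
cv2.imwrite("pics/s3.png",cv2.resize(c["img"][150:270,200:360],(800,600)))
print([(np.round(at_z(c,r["at"],.068)[:2],4).tolist(),round(r["conf"],2)) for r in place_of("scene","cover")])
E
```

```text
time: 6.48
tool_pos: [0.5439, 0.0076, 0.1037]
tool_rot: [-3.141, 0.0, -3.141]
contact_force: [-2.0, -0.1, 2.5]
opening: 0.0193
[0.54487649 0.00766063 0.10373612] [ 0.3810446  -2.2731479   1.57988115]
[]
```

View pics/s3.png

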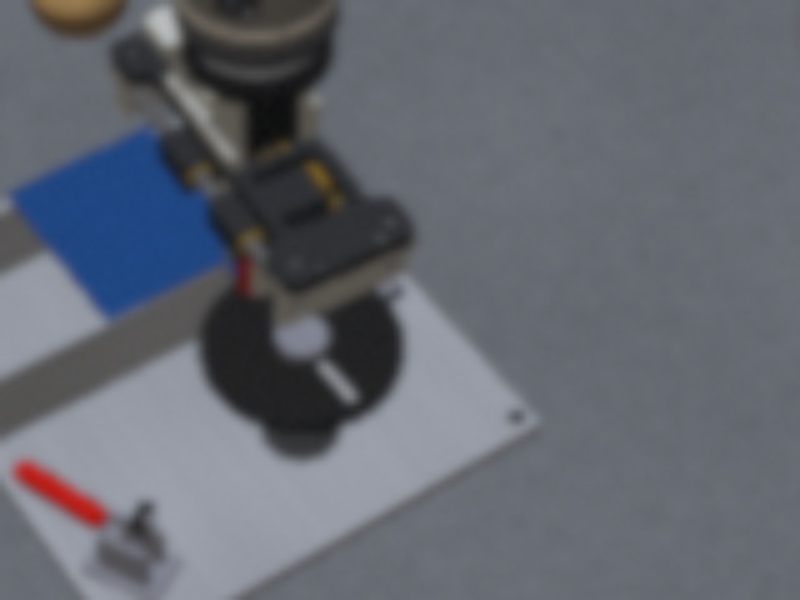

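The handle is held (red at (245,275)). The white pointer swung a quarter turn CCW and the cover slid along +x. Carrying on.

```bash
python3 -m inch '[[[-7.8,1.1,0,0],[-7.4,2.5,0,0],[-6.9,3.7,0,0],[-6.1,4.9,0,0],[-5.2,5.9,0,0],[-4.1,6.7,0,0],[-2.9,7.3,0,0],[-1.6,7.7,0,0],[-0.2,7.8,0,0]]]'; python3 -m inch '[[[1.1,7.8,0,0],[2.5,7.4,0,0],[3.7,6.9,0,0],[4.9,6.1,0,0],[5.9,5.2,0,0],[6.7,4.1,0,0],[7.3,2.9,0,0],[7.7,1.6,0,0],[7.8,0.2,0,0]]]'
```

```text
time: 7.7
tool_pos: [0.5856, 0.0562, 0.1037]
tool_rot: [3.141, 0.0, -3.141]
contact_force: [-0.3, -2.5, 2.5]
opening: 0.0194
time: 8.82
tool_pos: [0.5378, 0.0975, 0.1038]
tool_rot: [-3.141, 0.001, -3.141]
contact_force: [3.0, -6.5, -0.2]
opening: 0.0197
```

```bash
python3 -m inch '[[[7.8,-1.1,0,0],[7.4,-2.5,0,0],[6.9,-3.7,0,0],[6.1,-4.9,0,0],[5.2,-5.9,0,0],[4.1,-6.7,0,0],[2.9,-7.3,0,0],[1.6,-7.7,0,0],[0.2,-7.8,0,0],[0,-2,0,0]]]'; python3 -m inch '[[[0,0,0,0],[0,0,0,0]]]'
```

```text
time: 10.07
tool_pos: [0.4958, 0.0479, 0.1038]
tool_rot: [3.141, 0.0, 3.141]
contact_force: [4.8, 3.1, -2.0]
opening: 0.0193
time: 10.32
tool_pos: [0.4958, 0.0478, 0.1038]
tool_rot: [-3.141, 0.0, -3.141]
contact_force: [4.0, -1.4, -1.6]
opening: 0.0193
```

```bash
python3 -m inch '[[[0,0,0,0],[0,0,0,0],[0,0,0,0],[0,0,0,0],[0,0,0,0],[0,0,-20,0],[0,0,-35,0],[0,0,-35,0],[0,-30,-10,0],[0,-55,0,0]]]' -1; python3 -m inch '[[[0,-55,0,0],[0,-55,0,0],[1,-55,0,0],[1,-54,0,0],[1,-30,0,0],[1,-24,0,0],[0,0,0,0]]]' 0
python3 - <<'E'
from h import *
o=observe();print(o["tool_pos"],o["opening"])
for n in("scene","top"):
    c=read_camera(n)
    for k,z in(("handle_mid",.115),("cover",.068),("ring_top",.062)): print(n,k,[(np.round(at_z(c,r["at"],z)[:2],4).tolist(),round(r["conf"],2)) for r in place_of(n,k)])
    if n=="scene": a=c["img"][90:270,130:370]
    else: b=c["img"][110:290,180:420]
cv2.imwrite("pics/s4.png",np.hstack([cv2.resize(a,(400,300)),cv2.resize(b,(400,300))]))
E
```

```text
time: 11.58
tool_pos: [0.4963, -0.0368, 0.205]
tool_rot: [-3.141, 0.003, -3.138]
contact_force: [0.4, -0.5, -1.2]
opening: 0.0919
time: 12.45
tool_pos: [0.4915, -0.311, 0.2033]
tool_rot: [3.141, -0.0, 3.14]
contact_force: [-0.6, -0.2, 0.1]
opening: 0.0459
[ 0.49150999 -0.31104261  0.20333237] 0.045851694678537995
scene handle_mid [([0.4957, 0.0462], 0.98)]
scene cover [([0.6448, -0.0814], 0.76), ([0.5253, -0.2572], 0.39)]
scene ring_top [([0.5511, -0.0863], 0.49)]
top handle_mid [([0.4913, 0.0461], 0.57), ([0.484, -0.2934], 0.41)]
top cover []
top ring_top [([0.5434, -0.0877], 0.79), ([0.4983, 0.0494], 0.7)]
```

View pics/s4.png

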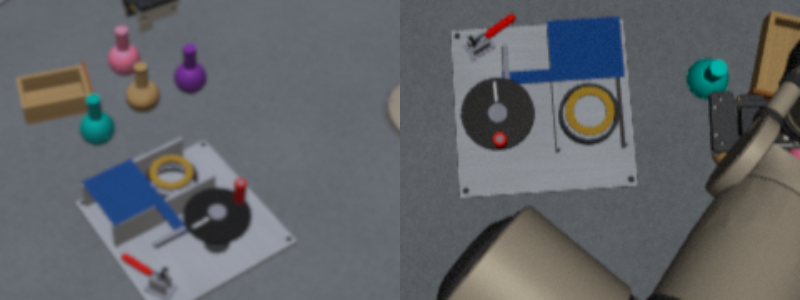

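The cover is clear and the brass ring is visible at (590,110) in the right-hand picture. I fit the ring and go down to the flask.

```bash
python3 -m inch '[[[-0.5,1,35,0],[0,0,35,0],[0,0,35,0],[0,0,32,0],[0,0,0,0],[0,0,0,0]]]'
python3 - <<'E'
from h import *
for n in("scene","top"):
    c=read_camera(n);H,S,V=cv2.split(cv2.cvtColor(c["img"],cv2.COLOR_BGR2HSV))
    m=((H>15)&(H<30)&(S>110)&(V>80)).astype(np.uint8)
    k,l,s,ct=cv2.connectedComponentsWithStats(m)
    for i in range(1,k):
        if s[i,4]>60:
            q=np.argwhere(l==i)[:,::-1].astype(np.int32); (ex,ey),ax,an=cv2.fitEllipse(cv2.convexHull(q))
            print(n,s[i],ax,at_z(c,(ey,ex),.062)[:2].round(4))
    if n=="scene": a=c["img"][80:200,140:300]
cv2.imwrite("pics/s5.png",cv2.resize(a,(800,600)))
E
```

```text
time: 13.6
tool_pos: [0.493, -0.3093, 0.068]
tool_rot: [-3.14, 0.001, -3.141]
contact_force: [-0.1, -1.2, 0.3]
opening: 0.0458
scene [143 130  41  16 294] (31.747289657592773, 39.17988586425781) [ 0.6349 -0.3898]
scene [207 144  18  11 107] (11.654356956481934, 17.71039390563965) [ 0.51   -0.2746]
scene [146 148  35  15 279] (10.673820495605469, 41.42636489868164) [ 0.6646 -0.3292]
scene [219 183  27  20 225] (19.581331253051758, 26.092754364013672) [ 0.5524 -0.0857]
scene [329 312  27  22 110] (23.698484420776367, 51.34671401977539) [0.4999 0.3669]
top [  0  82  10 152 779] (6.212459087371826, 212.3256378173828) [0.5996 0.6525]
top [396 118  40  34 593] (36.03681182861328, 64.21096801757812) [ 0.6502 -0.4011]
top [279 162  30  29 357] (28.78174591064453, 29.296829223632812) [ 0.5506 -0.0858]
```

View pics/s5.png

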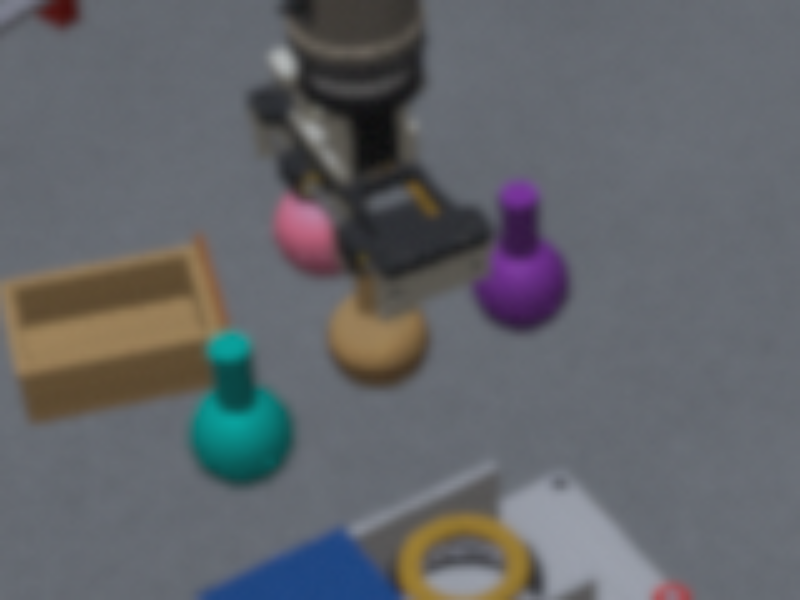

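The neck sits between the fingers (375,295). The ring is at (0.551, -0.086). Closing.

```bash
python3 -m inch '[[[0,0,0,0],[0,0,0,0],[0,0,0,0],[0,0,0,0],[0,0,0,0],[0,0,0,0]]]' 1 30;python3 -m inch '[[[0,0,0,0],[0,0,-8,0],[0,0,-8,0]]]' 1 45
```

```text
time: 14.45
tool_pos: [0.4925, -0.3091, 0.0671]
tool_rot: [-3.141, 0.001, -3.141]
contact_force: [-0.6, 0.7, 3.9]
opening: 0.0255
time: 14.82
tool_pos: [0.492, -0.3087, 0.0827]
tool_rot: [3.141, -0.001, -3.141]
contact_force: [-0.0, 0.6, -1.0]
opening: 0.0256
```

```bash
python3 -m inch '[[[0,0,-30,0],[0,0,-35,0],[0,0,-35,0],[-9,35,0,0],[-10,40,0,0],[-10,40,0,0],[-10,40,0,0],[-10,38,0,0],[-10,30,0,0],[0,0,0,0]]]'
python3 -m inch '[[[0,0,0,0],[0,0,0,0]]]'
python3 - <<'E'
from h import *
o=observe();t=o["tool_pos"];print(t,o["opening"])
for n in("scene","top"):
    c=read_camera(n)
    print(n,[(np.round(at_z(c,r["at"],t[2]-.067+.0277)[:2],4).tolist(),round(r["conf"],2)) for r in place_of(n,"flask_belly")])
    if n=="scene": a=c["img"][110:230,170:330]; print(proj(c,[t[0],t[1],t[2]-.0393]))
cv2.imwrite("pics/s6.png",cv2.resize(a,(800,600)))
E
```

```text
time: 16.08
tool_pos: [0.5515, -0.0839, 0.1829]
tool_rot: [3.141, -0.0, -3.138]
contact_force: [-0.6, -0.5, -2.1]
opening: 0.0251
time: 16.32
tool_pos: [0.551, -0.0869, 0.1827]
tool_rot: [-3.141, -0.0, 3.141]
contact_force: [0.7, 0.0, -2.2]
opening: 0.0255
[ 0.55096055 -0.08687711  0.18274615] 0.025532303178400526
scene [([0.6359, -0.1693], 0.68), ([0.5563, -0.0902], 0.66), ([0.5289, -0.2996], 0.66), ([0.4408, -0.1937], 0.61)]
(np.float64(172.65120539530093), np.float64(231.30230219976767))
top [([0.3869, -0.2798], 0.92), ([0.58, -0.2529], 0.85), ([0.4682, -0.3853], 0.68), ([0.5531, -0.0902], 0.57), ([0.5294, -0.08], 0.18)]
```

View pics/s6.png

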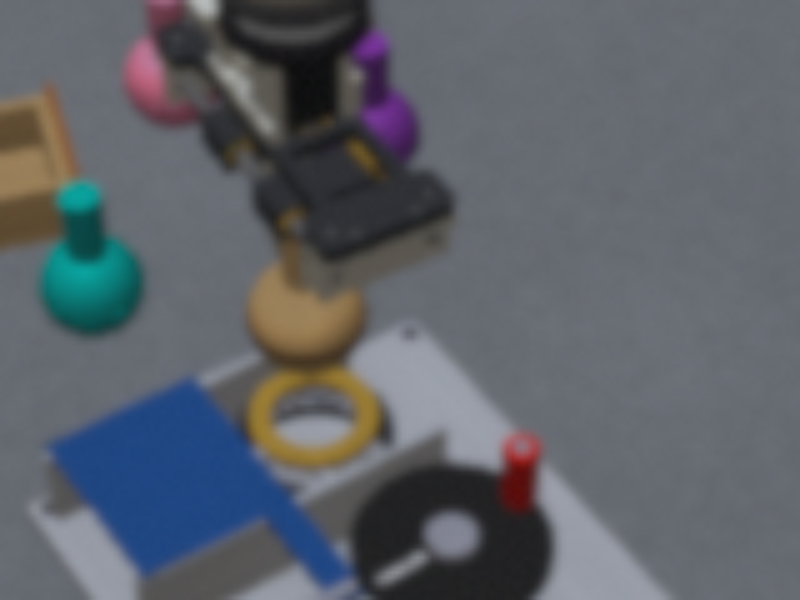

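The flask is held upright; its belly at (307,313) matches the prediction exactly. Lowering.

```bash
python3 -m inch '[[[0,1,15,0],[0,0,15,0],[0,0,12,0],[0,0,8,0],[0,0,4,0],[0,0,4,0],[0,0,2,0],[0,0,0,0],[0,0,0,0]]]' 1 55;  python3 -m inch '[[[0,0,2,0],[0,0,2,0],[0,0,2,0],[0,0,0,0],[0,0,0,0]]]'
```

```text
time: 17.65
tool_pos: [0.5514, -0.085, 0.1232]
tool_rot: [-3.141, 0.001, -3.141]
contact_force: [-1.7, -1.0, 1.6]
opening: 0.0248
time: 18.27
tool_pos: [0.5514, -0.0851, 0.117]
tool_rot: [-3.141, 0.001, -3.141]
contact_force: [-1.2, -1.0, 5.4]
opening: 0.0253
```

```bash
python3 -m inch '[[[0,0,2,0],[0,0,2,0],[0,0,2,0],[0,0,2,0],[0,0,0,0],[0,0,0,0]]]';  python3 -m inch '[[[0,0,1,0],[0,0,1,0],[0,0,0,0],[0,0,0,0]]]';  python3 -m inch '[[[0,0,1,0],[0,0,0,0],[0,0,0,0]]]'
```

```text
time: 19.02
tool_pos: [0.5515, -0.0852, 0.1096]
tool_rot: [-3.141, 0.001, -3.141]
contact_force: [-2.3, -1.5, 9.0]
opening: 0.0254
time: 19.52
tool_pos: [0.5515, -0.0852, 0.1077]
tool_rot: [-3.141, 0.001, -3.141]
contact_force: [-3.2, -1.4, 10.2]
opening: 0.025
time: 19.9
tool_pos: [0.5516, -0.0853, 0.1075]
tool_rot: [-3.141, 0.002, -3.141]
contact_force: [-3.7, -1.7, 15.3]
opening: 0.0252
```

The force jumps at z≈0.1075, which is the bottom stop. I add a small margin and check.

```bash
python3 -m inch '[[[0,0,1,0],[0,0,0,0],[0,0,0,0],[0,0,0,0],[0,0,0,0]]]'
python3 - <<'E'
from h import *
c=read_camera("scene");o=observe();print(o["tool_pos"],o["contact_force"],o["opening"])
cv2.imwrite("pics/s7.png",cv2.resize(c["img"][100:250,170:370],(800,600)))
for k,z in(("feeler",0),("drawer",0),("angle",0),("cover",.068),("flask_belly",.0675)):print(k,[(np.round(at_z(c,r["at"],z)[:2],4).tolist(),round(r["conf"],2)) for r in place_of("scene",k)])
E
```

```text
time: 20.52
tool_pos: [0.5517, -0.0855, 0.1073]
tool_rot: [-3.14, 0.002, -3.141]
contact_force: [-7.1, -2.5, 21.1]
opening: 0.025
[ 0.55169278 -0.08543842  0.10726169] [-6.15050974 -1.59479474 21.57851807] 0.025286713636309646
feeler [([0.4987, 0.3699], 0.94)]
drawer [([0.641, -0.4023], 0.85)]
angle [([0.6414, 0.3434], 0.58)]
cover [([0.6548, -0.0851], 0.71)]
flask_belly [([0.4936, -0.3973], 0.82), ([0.6162, -0.2455], 0.79), ([0.5452, -0.0853], 0.57), ([0.3983, -0.2728], 0.49)]
```

View pics/s7.png

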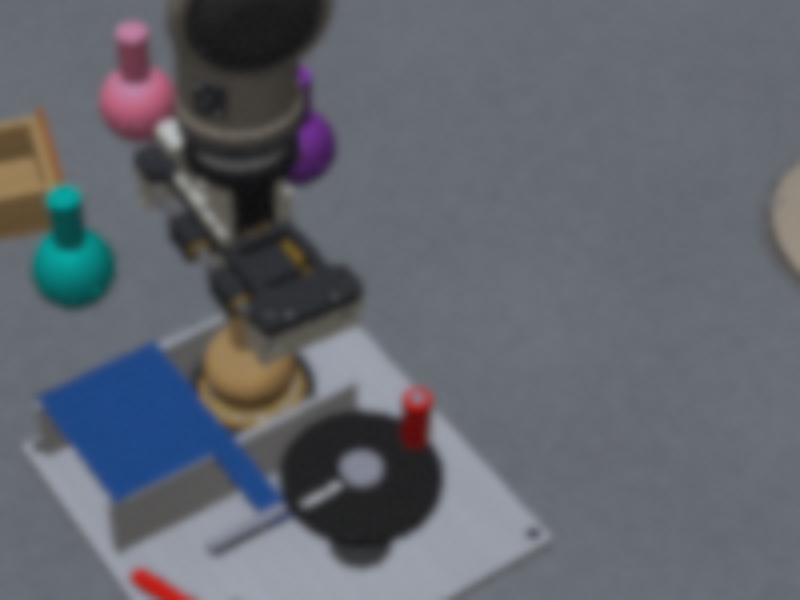

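The flask is upright in the ring, which is down in its housing at (250,395). Tool travel since contact is 16 mm, and the load has risen above the spring's 12.6 N.

```bash
python3 -c "
from cell import *
hand_in();o=observe();print(o['time'],o['tool_pos'],o['contact_force'],o['opening'])"
```

```text
the job is handed in; nothing more can be done
the job is handed in; nothing more can be done
```

I finished the job and handed it in at about 20.6 s on the robot's clock, still holding the flask pressed down. I have no verdict on it.

- **Handwheel:** I pinched the red handle and led it one full counter-clockwise turn, plus about 0.04 rad estimated from the tool position. The cover slid clear of the ring, about 90–100 mm by the camera against the expected 94 mm. The robot did not touch the cover.
- **Flask:** I gripped the maple flask by the neck, set it in the ring and pressed straight down.
- **Last checks on the press:** The tool went down 16 mm from first contact. The load then rose steeply to about 21 N, above the spring's 12.6 N at the bottom, which fits the bottom stop. The flask was upright in the last picture.
- **Other objects:** The camera put the feeler, drawer and angle block within about 5 mm of where they started, which is within its noise.
- **Weaker evidence:**
  - A sideways force of about 6–7 N remained on the tool while pressing.
  - The network's belly position was about 6 mm off the tool axis in x, within its usual scatter.
  - I meant to read the state once more after handing in, but the interface refused it.

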